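Prop the potting board up to air

ROBOT

A 7-joint arm with a two-finger parallel gripper is mounted at the origin on the work surface. World frame = base frame: x ahead of the robot, y to its left, z up, the work surface at z = 0. Lengths are in m, angles in degrees, forces in N, time in s.
With the tool pointing down it reaches from about 0.425 to 0.875 m from the base axis. Payload 4.7 kg.
Tool frame: the origin (TCP) lies at the centre of the arm's flange, where the gripper is bolted on; the fingertips stand 182 mm ahead of it and the grasp point (between the pads) lies 164 mm ahead of it (env.grip_depth is the distance from the TCP to the grasp point, in m); z points along the fingers, y is the line along which they close (so a half turn about z gives the same grasp; the last joint's range is limited). The gripper opens to 87 mm and grips with 3 to 60 N. Pads are 19 mm wide; open, the fingers measure 117 mm over their backs; the gripper's body (75 mm by 190 mm) begins 51 mm behind the grasp point.
Start: joints at [72.37, 18.392, -4.016, 83.108, 1.295, 78.541, -3.26], TCP at [0.206, -0.617, 0.405] pointing down, gripper open.
Joint ranges: [-163.93, 163.93], [-17.29, 119.83], [-79.2, 71.16], [3.27, 140.29], [-89.18, 269.18], [5.43, 117.66], [-154.24, 154.24]. Speed limits (degrees/s): [147.25, 147.25, 180, 180, 180, 180, 180].

INTERFACE

Orientations are given as [roll, pitch, yaw] about the fixed x, y, z axes, in that order (R = Rz(yaw) Ry(pitch) Rx(roll)).
In Python, from cell import env gives the robot as it stands. The module is installed in compiled form; this text tells all that it offers.
- The arm moves only by the tool send_rows, never from a script. Its arguments are lists of equal length, an entry for each row: "xyz": the shift along the tool's x, y, z in m, a list of three; "rotation": the turn, a rotation vector about the tool's x, y, z in rad, a list of three; "jaw": the opening, from 0 (shut) to 1 (fully open). A call has 1 to 20 rows; each row shifts and turns the commanded pose from where the row before left it, along the tool's axes as they then stand; what a row does not reach is not made up. A row lasts 1/10 s, in which the tool goes at most 50 mm and 8.59 degrees, less where a joint would pass 70% of its speed; a pose out of reach is approached as far as the arm can. A call is refused whole if a number of a shift passes 0.05 or a number of a turn 0.15, either way. A call with a gripper value outside its range is refused whole. The fingers move at their own pace and stop on an object; "newtons" is the grip in N (left out, the last holds). Time passes only in rows, so rows that do not move let the fingers close. It gives the time, the measured TCP pose, the force, the opening and the grip force at its end, in the units of the state.
- env.get_obs(): the state, without advancing time (a new reading comes with each control period).
- env.read_camera(name): name is "scene" or "top" or "wrist"; returns a dict with "image" (420x560x3 uint8, blue, green, red), "fx", "fy", "cx", "cy" (pixels), "R" (3x3) and "t" (3): a world point X has camera coordinates R X + t. Camera axes: x right, y down, z forward; pixel columns grow to the right and rows downward; lengths in m; the calibration is good to about 2 mm. A picture is of the moment at which its call begins. There is no depth.
- env.sign_off(): hands the job in; it is judged then, once.
The state is a dict: "time_s": time; "qpos": joint angles; "joint_velocities": joint speeds; "effort": joint torques, N m; "tool_pos": TCP position; "tool_rot": TCP orientation; "force": force on the tool from outside, world axes, zero at the start; "wrist_torque": the same for the moment, N m; "grip_width": finger opening in m; "grasp_force": force on a finger pad.
Only numpy, scipy, OpenCV 4.12 (cv2) and the standard library are available. Lean on these libraries where they do the work, as an engineer would, in place of code of your own. Each camera call takes 0.05 s, during which the arm holds its last target. There are 200 camera calls.

TASK

Tip the wooden potting board up by its overhanging end, so that it stands on its other short edge on the steel peg holder, in front of the toe rail, and leans back at an angle against the holder's bar to air, and let go of it. Leave the pots, the trowel and the scoop where they are.

Things in the scene. Friction and masses are not known exactly. Their poses are not given: they have to be found in the camera images.
- holder: Steel peg holder, fixed to the shelf: a small bench with a flat top plate 60 mm above the shelf, plate 130 mm wide (y) and spanning x from -95 to +75 mm. On it stand a low toe rail and, behind that, two upright pegs (14 mm thick, at x = +62, y = +-42 mm) that carry a level bar. Origin: at shelf height (z = 0) under the plate; x points to the robot's left (roughly world +y), z up.
- bar (a point): Centre of the level bar: 14 mm diameter, 130 mm long along the holder's y, at x = +62 mm, 160 mm above the shelf (100 mm above the plate).
- rail (a point): Middle of the toe rail's front face where it meets the plate: holder x = +20 mm, 60 mm above the shelf. The rail runs along the holder's y (130 mm long), 14 mm high and 8 mm thick.
- board: Plain loose wooden board, 140 mm long (x), 110 mm wide (y), 12 mm thick, about 0.2 kg. Origin: centre of its underside. At the start it lies flat on the plate (underside 60 mm above the shelf), its x along the holder's within 0.06 rad, one short edge 4 to 22 mm short of the toe rail, the other overhanging the plate's end (to the robot's right) by about 30 to 45 mm with free space below.
- board_foot (a point): Middle of the board's short end face next to the toe rail (70 mm from the centre along +x, at mid-thickness): the end that is to stand on the plate.
- board_top (a point): Middle of the board's other short end face (70 mm from the centre along -x, at mid-thickness): the overhanging end, which is to come up.
- pot_tall: White ceramic flower pot, empty, 104 mm across the rim, 110 mm high, standing on the shelf; origin: centre of its base. Bystander.
- pot_low: White ceramic flower pot, empty, 100 mm across the rim, 70 mm high, standing on the shelf; origin: centre of its base. Bystander.
- trowel: Red plastic hand trowel lying on the shelf along its x, 232 mm long, 66 mm wide, 24 mm high, handle to -x; origin: on the shelf, middle of its length. Bystander.
- scoop: Clear plastic scoop, 160 mm long along its x, 62 mm wide, 45 mm high, handle to -x; origin: on the shelf, middle of its bottom. Bystander.

How it is judged:
By the outcome, as a careful person would: the job done as asked, in the order asked, and still so for the second after the job is handed in, with the robot touching nothing.
It also fails if it takes over 45 s, if anything falls off the work surface, if the arm or the gripper's body presses on something with over 40 N, if the wrist force passes 120 N, or if a joint passes its speed limit or range.

## Working session

There is one attempt and no reset: what is moved stays moved. The work goes in short steps, Python scripts to look and compute and a tool call to move; the robot and the scene stay as the last step left them, time stands still between calls to the robot, and variables do not carry over. Pictures are saved under pics/ and viewed, at most 10 in all, crops included, and the job is handed in when it is done.

Besides the shell and the picture viewer there is one more tool, called after "Call:" as name(argument=value, ...), one argument or row to a line, values as JSON. send_rows: Moves the arm, as the interface text tells. Its arguments: {"type":"object","properties":{"xyz":{"type":"array"},"rotation":{"type":"array"},"jaw":{"type":"array"},"newtons":{"type":"number"}},"required":["xyz","rotation","jaw"]}

```bash
mkdir -p pics
python3 - <<'E'
from cell import env
import cv2,numpy as np,pickle
o=env.get_obs();print({k:np.round(v,3).tolist() for k,v in o.items()},env.grip_depth)
for n in("scene","top"):
    c=env.read_camera(n);pickle.dump(c,open(n+'.pkl','wb'));cv2.imwrite(f'pics/{n}0.png',c["image"])
    print(n,c["fx"],c["cx"],c["cy"],np.round(-c["R"].T@c["t"],3),np.round(c["R"],2).tolist())
E
```

```text
{'time_s': 0.0, 'qpos': [72.368, 18.438, -4.015, 83.177, 1.295, 78.541, -3.26], 'joint_velocities': [0.029, -0.079, 0.014, -0.038, -0.156, -0.067, 0.052], 'effort': [-0.0, -49.129, -0.404, -31.253, -0.064, 0.044, 0.0], 'tool_pos': [0.205, -0.616, 0.404], 'tool_rot': [-179.889, 0.006, 18.442], 'force': [-0.656, -0.185, 0.388], 'wrist_torque': [-0.033, -0.005, 0.01], 'grasp_force': 0.0, 'grip_width': 0.087} 0.1635
scene 463.9922645135421 275.0482804338306 210.41070243073776 [ 1.262 -0.425  0.755] [[0.65, 0.76, 0.01], [0.45, -0.37, -0.81], [-0.62, 0.53, -0.58]]
top 531.4453945787907 272.59722204068606 211.9425413589885 [0.457 0.158 1.09 ] [[0.01, -1.0, 0.02], [-0.99, -0.02, -0.13], [0.13, -0.02, -0.99]]
```

View pics/scene0.png

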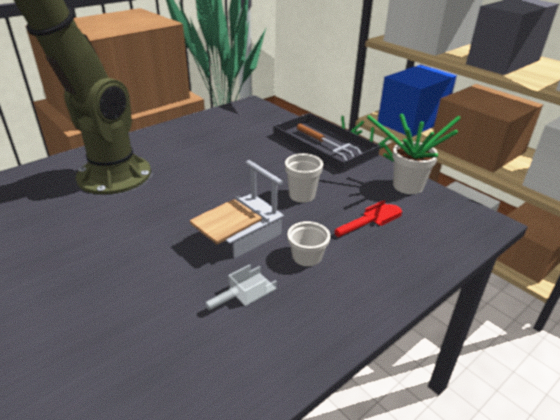

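View pics/top0.png

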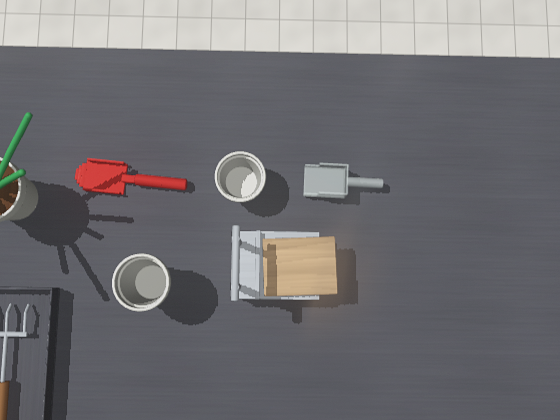

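The scene shows the board at about (228,220) on the holder, with its overhang at lower left and the bar at (263,172). In the top view the board covers columns 263–337 and rows 237–296. The bar is at column 236 (rows 226–300), and the plate end is at about column 319. The free end therefore points to world −y, and the scoop and pots are well clear of it.

```bash
cat > h.py <<'E'
import numpy as np,cv2,pickle
from scipy.spatial.transform import Rotation as Ro
def ray(c,px,z):
    px=np.atleast_2d(px).astype(float);C=-c["R"].T@c["t"]
    d=np.c_[(px[:,0]-c["cx"])/c["fx"],(px[:,1]-c["cy"])/c["fy"],np.ones(len(px))]@c["R"]
    return C+d*((z-C[2])/d[:,2])[:,None]
def proj(c,X):
    p=np.atleast_2d(X)@c["R"].T+c["t"];return np.c_[p[:,0]*c["fx"]/p[:,2]+c["cx"],p[:,1]*c["fy"]/p[:,2]+c["cy"]]
def wood(im,roi):
    h=cv2.cvtColor(im,cv2.COLOR_BGR2HSV);m=cv2.inRange(h,(8,70,90),(25,255,255))
    k=np.zeros_like(m);x0,y0,x1,y1=roi;k[y0:y1,x0:x1]=m[y0:y1,x0:x1]
    cs=cv2.findContours(k,cv2.RETR_EXTERNAL,cv2.CHAIN_APPROX_NONE)[0];return max(cs,key=cv2.contourArea)
E
python3 - <<'E'
from h import *
c=pickle.load(open('top.pkl','rb'));im=c["image"]
w=wood(im,(200,200,400,330))
P=ray(c,w[:,0,:],.072)[:,:2]
r=cv2.minAreaRect((P*1000).astype(np.float32));print(r)
print(cv2.boxPoints(r))
g=im.min(2).astype(int)
for row in(240,266,290):print(row,g[row,225:345].tolist())
for col in(236,250):print(col,g[215:312,col].tolist())
v=cv2.cvtColor(im,cv2.COLOR_BGR2GRAY)[215:312,222:350]
cv2.imwrite('pics/crop.png',cv2.resize(im[215:312,222:350],None,fx=6,fy=6,interpolation=cv2.INTER_CUBIC))
s=pickle.load(open('scene.pkl','rb'));cv2.imwrite('pics/crop2.png',cv2.resize(s["image"][145:265,180:300],None,fx=5,fy=5,interpolation=cv2.INTER_CUBIC))
E
```

```text
((485.6668701171875, 83.4001693725586), (109.92308044433594, 139.1276397705078), 2.799229145050049)
[[427.37366  150.19687 ]
 [434.16815   11.235237]
 [543.9601    16.60347 ]
 [537.1656   155.5651  ]]
240 [100, 100, 100, 98, 100, 97, 113, 182, 189, 194, 199, 187, 170, 165, 108, 77, 155, 196, 197, 196, 196, 195, 194, 194, 194, 194, 193, 193, 193, 196, 158, 194, 193, 190, 198, 139, 130, 123, 131, 132, 130, 128, 129, 128, 129, 128, 128, 131, 131, 131, 132, 132, 133, 132, 132, 132, 132, 132, 132, 133, 133, 132, 132, 134, 137, 136, 137, 138, 137, 136, 135, 135, 136, 136, 135, 135, 134, 134, 135, 134, 134, 134, 132, 131, 133, 133, 133, 131, 132, 132, 132, 131, 130, 131, 130, 130, 131, 129, 129, 128, 128, 127, 127, 126, 126, 126, 126, 126, 125, 119, 107, 103, 105, 105, 105, 105, 104, 105, 104, 105]
266 [99, 98, 97, 99, 98, 94, 144, 179, 196, 197, 194, 178, 156, 119, 141, 197, 197, 196, 195, 197, 195, 195, 195, 196, 194, 195, 195, 195, 195, 196, 174, 195, 195, 194, 158, 136, 134, 130, 134, 140, 141, 143, 97, 94, 96, 94, 94, 93, 93, 95, 91, 89, 139, 139, 138, 139, 138, 139, 138, 138, 137, 138
[... 1107 characters left out ...]
, 179, 179, 178, 179, 178, 177, 177, 175, 174, 174, 174, 173, 173, 172, 171, 170, 169, 168, 168, 167, 166, 165, 164, 163, 163, 163, 162, 161, 160, 159, 161, 159, 157, 156, 156, 157, 131, 99, 98, 98, 95, 95, 97, 96, 96, 96, 94, 96]
250 [99, 100, 101, 101, 101, 102, 101, 99, 99, 99, 98, 99, 101, 101, 100, 81, 174, 199, 192, 191, 193, 193, 192, 193, 192, 194, 196, 196, 195, 168, 132, 136, 134, 135, 133, 131, 179, 203, 200, 198, 196, 196, 197, 197, 198, 198, 198, 197, 194, 193, 195, 195, 195, 194, 195, 194, 194, 197, 197, 197, 197, 197, 195, 193, 195, 194, 195, 196, 196, 196, 195, 197, 169, 131, 134, 135, 135, 136, 135, 133, 130, 177, 203, 166, 80, 63, 66, 66, 88, 99, 96, 98, 97, 95, 94, 95, 95]
```

View pics/crop.png

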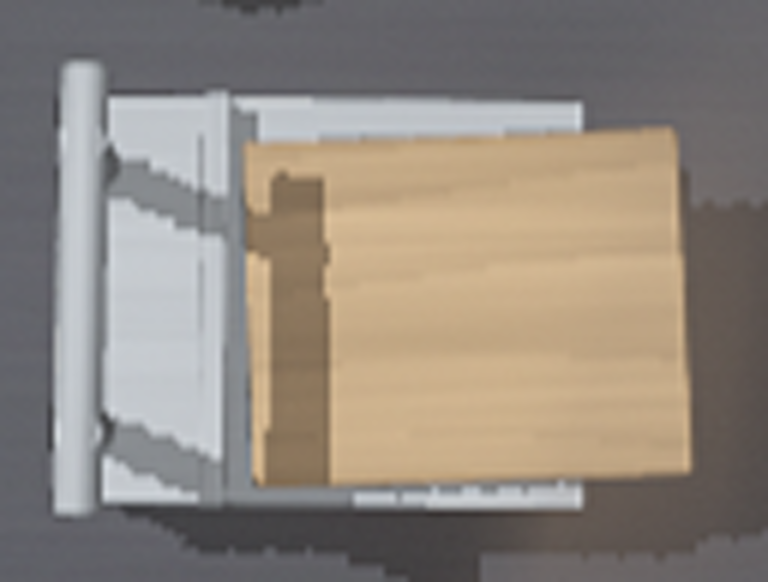

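View pics/crop2.png

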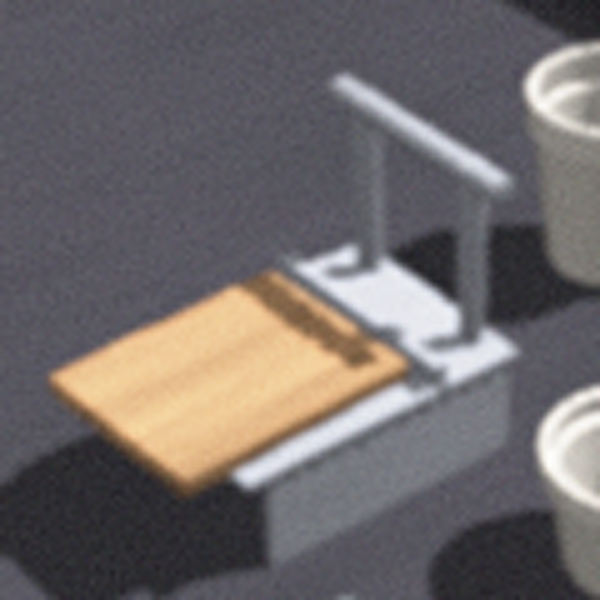

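Run:
```python
from h import *
c=pickle.load(open('top.pkl','rb'));s=pickle.load(open('scene.pkl','rb'))
f=lambda a:np.array(a)/6.+[222-.4,215-.4]
bar=ray(c,f([(84,62),(75,513)]),.16);pl=ray(c,f([(583,103),(583,508)]),.06);rail=ray(c,f([(233,95),(226,502)]),.074)
for n,p in(("bar",bar),("plate",pl),("railtop",rail)):print(n,np.round(p*1e3,1).tolist(),np.linalg.norm(p[1]-p[0]))
# scene check: bar ends, rail
g=lambda a:np.array(a)/5.+[180-.4,145-.4]
print("bar scene",np.round(ray(s,g([(342,83),(503,185)]),.16)*1e3,1))
print("board scene corners",np.round(ray(s,g([(50,378),(186,484),(405,370),(270,272)]),.072)*1e3,1))
```

```text
bar [[553.2, 202.7, 160.0], [422.9, 202.4, 160.0]] 0.13032432545778394
plate [[552.7, 45.4, 60.0], [422.8, 45.2, 60.0]] 0.1298929602723273
railtop [[552.3, 159.1, 74.0], [423.8, 159.2, 74.0]] 0.12851455191890593
bar scene [[419.8 206.  160. ]
 [547.6 205.8 160. ]]
board scene corners [[437.3  10.2  72. ]
 [547.   15.3  72. ]
 [541.9 149.1  72. ]
 [430.2 148.3  72. ]]
```

Board 109.9 × 139.1 mm, bar 130.3 mm and plate 129.9 mm all match the given sizes. The holder's x is world +y, with its origin at about (0.488, 0.1405), and the board is yawed 2.8°. My plan is to tilt the tool 45° toward +y, put the lower finger under the overhang and lift the board until it lies parallel to the fingers. Then I grip it, stand it up, lean it back and let go.

```bash
cat >> h.py <<'E'
def pose(beta,yaw):
    # tool pointing beta deg below horizontal toward +y (board dir yawed by yaw deg)
    b=np.radians(beta);d=Ro.from_euler('z',yaw,degrees=True).apply([0,1,0]);u=np.array([0,0,1.])
    z=d*np.cos(b)-u*np.sin(b);y=-(d*np.sin(b)+u*np.cos(b));return np.c_[np.cross(y,z),y,z]
def cur():
    from cell import env
    o=env.get_obs();return np.array(o["tool_pos"]),Ro.from_euler('xyz',o["tool_rot"],degrees=True).as_matrix(),o
def plan(G,beta,yaw,tag=''):
    p,R,o=cur();T=pose(beta,yaw);t=np.array(G)-.1635*T[:,2]
    print(tag,'t',np.round(o["time_s"],2),'shift first (cur tool):',np.round(R.T@(t-p),4),'| shift in final tool axes:',np.round(T.T@(t-p),4),'rotvec',np.round(Ro.from_matrix(R.T@T).as_rotvec(),4),'tcp',np.round(t,4))
E
python3 - <<'E'
from h import *
T=pose(45,2.8);G=np.array([.489,.0238,.0741])
plan(G-.07*T[:,2],45,2.8,'retreat')
E
```

```text
retreat t 0.1 shift first (cur tool): [ 0.427  -0.3584  0.1651] | shift in final tool axes: [ 0.3145 -0.2093  0.442 ] rotvec [0.7787 0.1075 0.2586] tcp [ 0.4971 -0.1411  0.2392]
```

Call:
send_rows(
  xyz=[
    [0.0267, -0.0224, 0.0103],
    [0.0267, -0.0224, 0.0103],
    [0.0267, -0.0224, 0.0103],
    [0.0267, -0.0224, 0.0103],
    [0.0267, -0.0224, 0.0103],
    [0.0267, -0.0224, 0.0103],
    [0.0267, -0.0224, 0.0103],
    [0.0267, -0.0224, 0.0103],
    [0.0267, -0.0224, 0.0103],
    [0.0267, -0.0224, 0.0103],
    [0.0267, -0.0224, 0.0103],
    [0.0267, -0.0224, 0.0103],
    [0.0267, -0.0224, 0.0103],
    [0.0267, -0.0224, 0.0103],
    [0.0267, -0.0224, 0.0103],
    [0.0267, -0.0224, 0.0103],
  ],
  rotation=[
    [0, 0, 0],
    [0, 0, 0],
    [0, 0, 0],
    [0, 0, 0],
    [0, 0, 0],
    [0, 0, 0],
    [0, 0, 0],
    [0, 0, 0],
    [0, 0, 0],
    [0, 0, 0],
    [0, 0, 0],
    [0, 0, 0],
    [0, 0, 0],
    [0, 0, 0],
    [0, 0, 0],
    [0, 0, 0],
  ],
  jaw=[0.62, 0.62, 0.62, 0.62, 0.62, 0.62, 0.62, 0.62, 0.62, 0.62, 0.62, 0.62, 0.62, 0.62, 0.62, 0.62],
  newtons=20,
)

```text
time_s: 1.7
tool_pos: [0.4978, -0.1403, 0.2393]
tool_rot: [-180.0, 0.0, 18.4]
force: [1.2, -0.6, 0.4]
grip_width: 0.0539
grasp_force: 0.0
```

Call:
send_rows(
  xyz=[
    [0, 0, 0],
    [0, 0, 0],
    [0, 0, 0],
    [0, 0, 0],
    [0, 0, 0],
    [0, 0, 0],
    [0, 0, 0],
    [0, 0, 0],
    [0, 0, 0],
    [0, 0, 0],
  ],
  rotation=[
    [0.0779, 0.0107, 0.0259],
    [0.0779, 0.0107, 0.0259],
    [0.0779, 0.0107, 0.0259],
    [0.0779, 0.0107, 0.0259],
    [0.0779, 0.0107, 0.0259],
    [0.0779, 0.0107, 0.0259],
    [0.0779, 0.0107, 0.0259],
    [0.0779, 0.0107, 0.0259],
    [0.0779, 0.0107, 0.0259],
    [0.0779, 0.0107, 0.0259],
  ],
  jaw=[0.62, 0.62, 0.62, 0.62, 0.62, 0.62, 0.62, 0.62, 0.62, 0.62],
)

```text
time_s: 2.7
tool_pos: [0.4973, -0.1417, 0.2397]
tool_rot: [-134.9, 0.0, 2.7]
force: [-0.5, 0.7, -0.8]
grip_width: 0.054
grasp_force: 0.0
```

Run:
```python
from h import *
T=pose(45,2.8);G=np.array([.489,.0238,.0741])
plan(G-.07*T[:,2],45,2.8,'retreat');plan(G,45,2.8,'pre');o=cur()[2];print(o["qpos"],o["tool_rot"],o["grip_width"],o["force"])
```

```text
retreat t 2.7 shift first (cur tool): [-0.0002 -0.0001  0.0008] | shift in final tool axes: [-0.0002 -0.0001  0.0008] rotvec [-0.0016 -0.0004 -0.0016] tcp [ 0.4971 -0.1411  0.2392]
pre t 2.7 shift first (cur tool): [-0.0003 -0.      0.0708] | shift in final tool axes: [-0.0002 -0.0001  0.0708] rotvec [-0.0016 -0.0004 -0.0016] tcp [ 0.4946 -0.0917  0.1897]
[ 50.93746631  24.02613482 -29.60680481 105.90524932 -29.67214502
  75.87549624 -52.52911394] [-1.34909445e+02  4.73137357e-02  2.71765797e+00] 0.05403033606331713 [-0.51225968  0.65065464 -0.77879419]
```

Call:
send_rows(
  xyz=[
    [0, 0, 0.01],
    [0, 0, 0.01],
    [0, 0, 0.01],
    [0, 0, 0.01],
    [0, 0, 0.01],
    [0, 0, 0.01],
    [0, 0, 0.01],
    [0, 0, 0],
    [0, -0.0025, 0],
    [0, -0.0025, 0],
    [0, -0.0025, 0],
    [0, -0.0025, 0],
  ],
  rotation=[
    [0, 0, 0],
    [0, 0, 0],
    [0, 0, 0],
    [0, 0, 0],
    [0, 0, 0],
    [0, 0, 0],
    [0, 0, 0],
    [0, 0, 0],
    [0, 0, 0],
    [0, 0, 0],
    [0, 0, 0],
    [0, 0, 0],
  ],
  jaw=[0.62, 0.62, 0.62, 0.62, 0.62, 0.62, 0.62, 0.62, 0.62, 0.62, 0.62, 0.62],
)

```text
time_s: 3.9
tool_pos: [0.4949, -0.0853, 0.1978]
tool_rot: [-135.1, -0.0, 2.8]
force: [0.3, -1.3, -1.3]
grip_width: 0.0542
grasp_force: 0.6
```

Call:
send_rows(
  xyz=[
    [0, -0.0044, -0.0024],
    [0, -0.0044, -0.0024],
    [0, -0.0044, -0.0024],
    [0, -0.0044, -0.0024],
    [0, -0.0044, -0.0024],
    [0, -0.0044, -0.0024],
    [0, -0.0044, -0.0024],
    [0, -0.0044, -0.0024],
    [0, -0.0044, -0.0024],
    [0, -0.0044, -0.0024],
    [0, 0, 0],
  ],
  rotation=[
    [0, 0, 0],
    [0, 0, 0],
    [0, 0, 0],
    [0, 0, 0],
    [0, 0, 0],
    [0, 0, 0],
    [0, 0, 0],
    [0, 0, 0],
    [0, 0, 0],
    [0, 0, 0],
    [0, 0, 0],
  ],
  jaw=[0.62, 0.62, 0.62, 0.62, 0.62, 0.62, 0.62, 0.62, 0.62, 0.62, 0.62],
)

```text
time_s: 5.0
tool_pos: [0.4943, -0.0703, 0.2462]
tool_rot: [-135.1, -0.0, 2.8]
force: [-1.1, -1.1, -0.8]
grip_width: 0.054
grasp_force: 0.7
```

Run:
```python
from h import *
from cell import env
s=env.read_camera("scene");cv2.imwrite('pics/s1.png',cv2.resize(s["image"][110:270,150:330],None,fx=4,fy=3.7,interpolation=cv2.INTER_CUBIC))
```

```text
(no output)
```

View pics/s1.png

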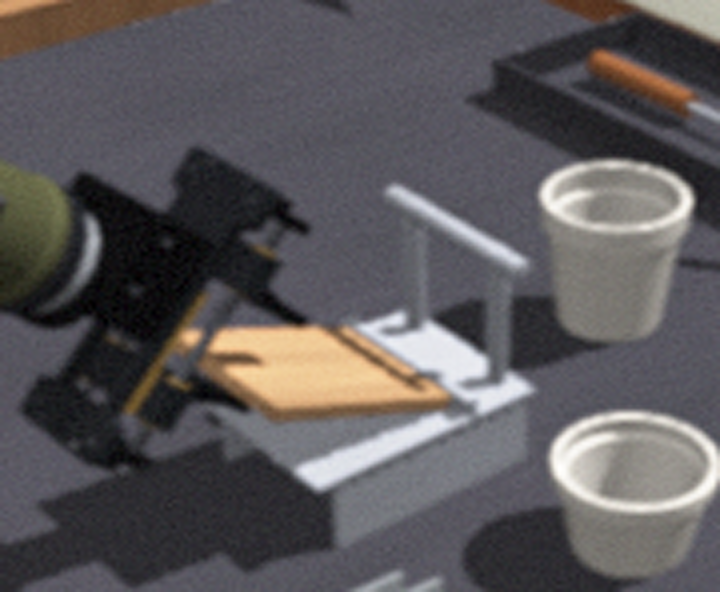

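The board is tilted about 20° on the lower finger, with its foot at the rail (crop about (450,395)). Next I lift it to about 41° and close the fingers on it.

Call:
send_rows(
  xyz=[
    [0, -0.0049, -0.0013],
    [0, -0.0049, -0.0013],
    [0, -0.0049, -0.0013],
    [0, -0.0049, -0.0013],
    [0, -0.0049, -0.0013],
    [0, -0.0049, -0.0013],
    [0, -0.0049, -0.0013],
    [0, -0.0049, -0.0013],
    [0, -0.0049, -0.0013],
    [0, -0.0049, -0.0013],
    [0, 0, 0],
  ],
  rotation=[
    [0, 0, 0],
    [0, 0, 0],
    [0, 0, 0],
    [0, 0, 0],
    [0, 0, 0],
    [0, 0, 0],
    [0, 0, 0],
    [0, 0, 0],
    [0, 0, 0],
    [0, 0, 0],
    [0, 0, 0],
  ],
  jaw=[0.62, 0.62, 0.62, 0.62, 0.62, 0.62, 0.62, 0.62, 0.62, 0.62, 0.62],
)

```text
time_s: 6.15
tool_pos: [0.4928, -0.0448, 0.2899]
tool_rot: [-135.1, -0.0, 2.8]
force: [-0.6, -0.1, -0.4]
grip_width: 0.0537
grasp_force: 0.4
```

Call:
send_rows(
  xyz=[
    [0, 0.002, 0],
    [0, 0.002, 0],
    [0, 0.002, 0],
    [0, 0.002, 0],
    [0, 0.002, 0],
    [0, 0.002, 0],
    [0, 0.002, 0],
    [0, 0.002, 0],
    [0, 0.001, 0],
    [0, 0, 0],
    [0, 0, 0],
    [0, 0, 0],
    [0, 0, 0],
  ],
  rotation=[
    [0, 0, 0],
    [0, 0, 0],
    [0, 0, 0],
    [0, 0, 0],
    [0, 0, 0],
    [0, 0, 0],
    [0, 0, 0],
    [0, 0, 0],
    [0, 0, 0],
    [0, 0, 0],
    [0, 0, 0],
    [0, 0, 0],
    [0, 0, 0],
  ],
  jaw=[0.57, 0.52, 0.48, 0.43, 0.38, 0.34, 0.29, 0.25, 0.2, 0.15, 0.05, 0, 0],
  newtons=20,
)

```text
time_s: 7.45
tool_pos: [0.4934, -0.0576, 0.2774]
tool_rot: [-135.1, 0.0, 2.8]
force: [-0.2, -1.2, -0.5]
grip_width: 0.0117
grasp_force: 19.9
```

Run:
```python
from h import *
from cell import env
s=env.read_camera("scene");c=env.read_camera("top")
a=cv2.resize(s["image"][110:260,170:300],(400,460),interpolation=cv2.INTER_CUBIC)
b=cv2.resize(c["image"][200:330,210:330],(400,460),interpolation=cv2.INTER_CUBIC)
cv2.imwrite('pics/s2.png',np.hstack([a,b]));pickle.dump((s,c),open('s2.pkl','wb'))
p,R,o=cur();print(p+.1635*R[:,2],o["qpos"],o["grasp_force"],o["force"])
```

```text
[0.48787179 0.05772157 0.16155427] [ 47.81676359  17.17512319 -33.74813591 109.86167851 -34.60253859
  74.0418045  -57.88799487] 19.919686233624816 [ 0.08125473 -1.19715624 -0.00677263]
```

View pics/s2.png

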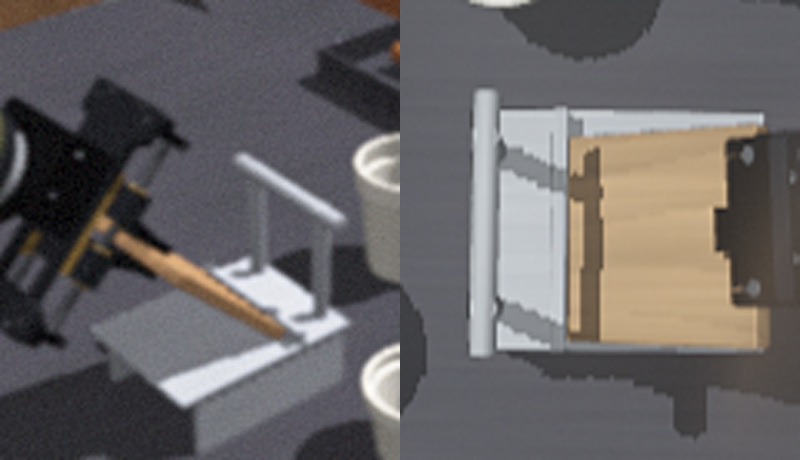

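The board is gripped flat (11.7 mm opening) at 45°, with its foot against the rail. In the top crop the foot edge is at about x=570, beside the rail. I back it off the rail a little and rotate it to vertical about the foot corner.

Call:
send_rows(
  xyz=[
    [0, 0.0005, -0.0024],
    [0, 0.0005, -0.0024],
    [0, 0.0004, -0.0023],
    [0, -0.0148, 0.0007],
    [0, -0.0148, 0.0007],
    [0, -0.0148, 0.0007],
    [0, -0.0148, 0.0007],
    [0, -0.0148, 0.0007],
    [0, -0.0148, 0.0007],
    [0, -0.0148, 0.0007],
    [0, -0.0148, 0.0007],
    [0, -0.0148, 0.0007],
    [0, -0.0148, 0.0007],
    [0, -0.0148, 0.0007],
    [0, -0.0148, 0.0007],
    [0, -0.0148, 0.0007],
    [0, -0.0148, 0.0007],
    [0, -0.0148, 0.0007],
    [0, -0.0148, 0.0007],
    [0, 0, 0],
  ],
  rotation=[
    [0, 0, 0],
    [0, 0, 0],
    [0, 0, 0],
    [-0.0491, 0, 0],
    [-0.0491, 0, 0],
    [-0.0491, 0, 0],
    [-0.0491, 0, 0],
    [-0.0491, 0, 0],
    [-0.0491, 0, 0],
    [-0.0491, 0, 0],
    [-0.0491, 0, 0],
    [-0.0491, 0, 0],
    [-0.0491, 0, 0],
    [-0.0491, 0, 0],
    [-0.0491, 0, 0],
    [-0.0491, 0, 0],
    [-0.0491, 0, 0],
    [-0.0491, 0, 0],
    [-0.0491, 0, 0],
    [0, 0, 0],
  ],
  jaw=[0, 0, 0, 0, 0, 0, 0, 0, 0, 0, 0, 0, 0, 0, 0, 0, 0, 0, 0, 0],
)

```text
time_s: 9.55
tool_pos: [0.4824, 0.1538, 0.3646]
tool_rot: [179.8, 0.1, 3.0]
force: [0.1, -2.8, -1.5]
grip_width: 0.0118
grasp_force: 20.1
```

Run:
```python
from h import *
p,R,o=cur();print(p+.1635*R[:,2],o["qpos"],o["tool_rot"],o["grip_width"],o["force"])
plan([.488,.147,.204],90,0,'above');plan([.488,.147,.198],90,0,'down')
```

```text
[0.4822367  0.15331668 0.20106886] [  23.76875687    5.31186537  -46.37719771  104.95751219    4.18204454
   71.53113206 -110.77415344] [1.79845880e+02 6.50438474e-02 3.04567327e+00] 0.011815215456401204 [ 0.12209207 -2.75871098 -1.53465035]
above t 9.55 shift first (cur tool): [ 0.0052  0.0071 -0.0029] | shift in final tool axes: [ 0.0056  0.0068 -0.0029] rotvec [0.0027 0.0011 0.0532] tcp [0.488  0.147  0.3675]
down t 9.55 shift first (cur tool): [0.0052 0.007  0.0031] | shift in final tool axes: [0.0056 0.0068 0.0031] rotvec [0.0027 0.0011 0.0532] tcp [0.488  0.147  0.3615]
```

Call:
send_rows(
  xyz=[
    [0.0014, 0.0018, -0.0007],
    [0.0014, 0.0018, -0.0007],
    [0.0014, 0.0018, -0.0007],
    [0.0014, 0.0018, -0.0007],
    [0, 0, 0],
  ],
  rotation=[
    [0, 0, 0.0133],
    [0, 0, 0.0133],
    [0, 0, 0.0133],
    [0, 0, 0.0133],
    [0, 0, 0],
  ],
  jaw=[0, 0, 0, 0, 0],
)

```text
time_s: 10.05
tool_pos: [0.4894, 0.144, 0.3674]
tool_rot: [179.9, -0.0, -0.4]
force: [-0.2, 0.1, -2.8]
grip_width: 0.0118
grasp_force: 20.0
```

Call:
send_rows(
  xyz=[
    [0, 0, 0.001],
    [0, 0, 0.001],
    [0, 0, 0.001],
    [0, 0, 0.001],
    [0, 0, 0.001],
    [0, 0, 0],
  ],
  rotation=[
    [0, 0, 0],
    [0, 0, 0],
    [0, 0, 0],
    [0, 0, 0],
    [0, 0, 0],
    [0, 0, 0],
  ],
  jaw=[0, 0, 0, 0, 0, 0],
)

```text
time_s: 10.65
tool_pos: [0.4891, 0.1449, 0.3627]
tool_rot: [179.9, -0.0, -0.3]
force: [-0.6, -0.6, 1.3]
grip_width: 0.0116
grasp_force: 20.0
```

Run:
```python
from h import *
from cell import env
s=env.read_camera("scene");c=env.read_camera("top")
a=cv2.resize(s["image"][90:260,190:320],(400,523),interpolation=cv2.INTER_CUBIC)
b=cv2.resize(c["image"][190:340,190:330],(400,523),interpolation=cv2.INTER_CUBIC)
cv2.imwrite('pics/s3.png',np.hstack([a,b]))
p,R,o=cur();print(p+.1635*R[:,2],o["tool_rot"],o["force"],o["wrist_torque"])
```

```text
[0.48926832 0.14465294 0.19923904] [ 1.79905586e+02 -4.29106804e-02 -2.53423820e-01] [ 0.01620909 -0.7569683   2.07040425] [0.05023269 0.10798694 0.06988663]
```

View pics/s3.png

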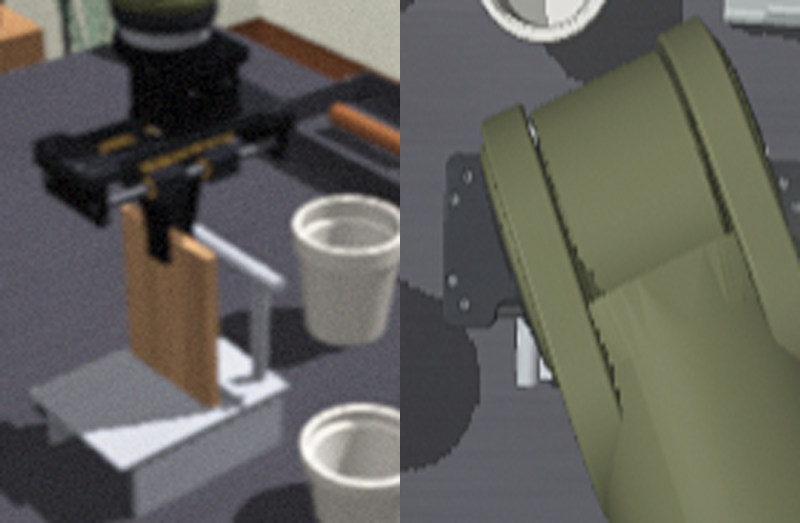

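The board stands upright on its foot in front of the rail, and contact shows as Fz changing sign. I open a little with the board captive between the fingers, move up 6 mm so the fingers will clear the bar, and regrip.

Call:
send_rows(
  xyz=[
    [0, 0, 0],
    [0, 0, 0],
    [0, 0, -0.002],
    [0, 0, -0.002],
    [0, 0, -0.002],
    [0, 0, 0],
    [0, 0, 0],
    [0, 0, 0],
  ],
  rotation=[
    [0, 0, 0],
    [0, 0, 0],
    [0, 0, 0],
    [0, 0, 0],
    [0, 0, 0],
    [0, 0, 0],
    [0, 0, 0],
    [0, 0, 0],
  ],
  jaw=[0.18, 0.18, 0.18, 0.18, 0.18, 0.05, 0, 0],
)

```text
time_s: 11.55
tool_pos: [0.4891, 0.1449, 0.3687]
tool_rot: [179.9, -0.0, -0.3]
force: [-0.5, 0.8, 3.7]
grip_width: 0.0118
grasp_force: 20.0
```

Run:
```python
from h import *
p,R,o=cur();print(p+.1635*R[:,2],o["tool_rot"],o["force"],o["grip_width"],o["qpos"])
```

```text
[0.48925121 0.14468162 0.20524092] [ 1.79906747e+02 -4.53491195e-02 -2.53115354e-01] [-0.52063513  0.76789542  3.74734952] 0.011756139887967414 [  24.14727317    5.55700625  -45.67678408  104.22437218    4.2878281
   71.92632954 -112.97969873]
```

Call:
send_rows(
  xyz=[
    [0, -0.001, -0.0007],
    [0, -0.001, 0],
    [0, -0.0094, 0],
    [0, -0.0094, 0],
    [0, -0.0094, 0],
    [0, -0.0094, 0],
    [0, -0.0094, 0],
    [0, -0.0094, 0],
    [0, -0.0094, 0],
    [0, -0.0094, 0],
    [0, -0.0094, 0],
    [0, -0.0094, 0],
    [0, 0, 0],
  ],
  rotation=[
    [0, 0, 0.002],
    [0, 0, 0.002],
    [-0.0305, 0, 0],
    [-0.0305, 0, 0],
    [-0.0305, 0, 0],
    [-0.0305, 0, 0],
    [-0.0305, 0, 0],
    [-0.0305, 0, 0],
    [-0.0305, 0, 0],
    [-0.0305, 0, 0],
    [-0.0305, 0, 0],
    [-0.0305, 0, 0],
    [0, 0, 0],
  ],
  jaw=[0, 0, 0, 0, 0, 0, 0, 0, 0, 0, 0, 0, 0],
)

```text
time_s: 12.85
tool_pos: [0.4895, 0.2407, 0.3556]
tool_rot: [162.4, 0.1, -0.3]
force: [1.1, -1.2, 1.5]
grip_width: 0.0118
grasp_force: 20.1
```

Run:
```python
from h import *
p,R,o=cur();G=p+.1635*R[:,2];print(G,o["tool_rot"],o["force"],o["qpos"])
f=G+.1452*R[:,2]-.006*R[:,1];print('front foot corner',f)
n=-R[:,1];B=np.array([.488,.2025,.16]);print('bar to face gap',(B-f)@n-.007,'along',(B-f)@-R[:,2])
```

```text
[0.48901705 0.19121306 0.19973631] [ 1.62392912e+02  5.97210214e-02 -3.44648351e-01] [ 1.100464   -1.21167082  1.53389727] [   6.95007666   16.73510031  -47.83070751   97.43888335   25.55542551
   84.24624831 -136.80117865]
front foot corner [0.48864111 0.15301232 0.0595236 ]
bar to face gap 0.00977223743158304 along 0.11073640254421084
```

Call:
send_rows(
  xyz=[
    [0, -0.0094, 0],
    [0, -0.0094, 0],
    [0, -0.0031, 0],
    [0, 0, 0],
  ],
  rotation=[
    [-0.0305, 0, 0],
    [-0.0305, 0, 0],
    [-0.01, 0, 0],
    [0, 0, 0],
  ],
  jaw=[0, 0, 0, 0],
)

```text
time_s: 13.25
tool_pos: [0.49, 0.2602, 0.3489]
tool_rot: [158.4, 0.0, -0.5]
force: [0.2, 0.4, 0.4]
grip_width: 0.0112
grasp_force: 20.0
```

Run:
```python
from h import *
from cell import env
s=env.read_camera("scene")
cv2.imwrite('pics/s4.png',cv2.resize(s["image"][90:260,190:320],(459,600),interpolation=cv2.INTER_CUBIC))
p,R,o=cur();G=p+.1635*R[:,2];print(G,o["tool_rot"],o["force"],o["qpos"])
f=G+.1452*R[:,2]-.006*R[:,1];print('front foot corner',f)
n=-R[:,1];B=np.array([.488,.2025,.16]);print('bar to face gap',(B-f)@n-.007,'along',(B-f)@-R[:,2])
```

```text
[0.48954679 0.19973293 0.19700348] [ 1.58390711e+02  1.20693588e-02 -5.01288363e-01] [ 0.14654985 -0.33694673  0.07569985] [   2.77799275   19.70344799  -47.26505392   95.72211144   29.36056135
   87.78386698 -140.86318453]
front foot corner [0.48909885 0.15183975 0.05979895]
bar to face gap 0.0031874956573350694 along 0.11181095853500495
```

View pics/s4.png

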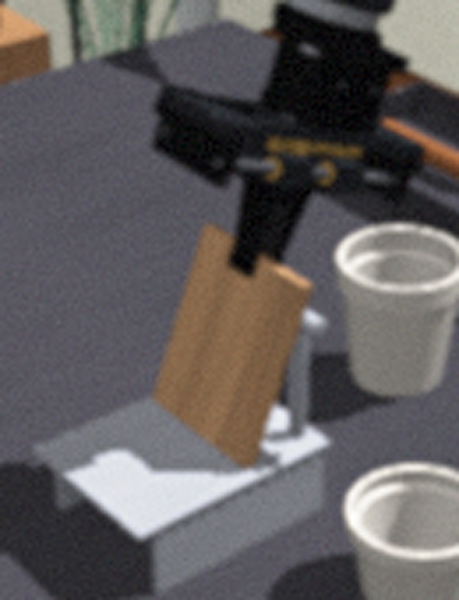

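The board leans about 21.6° with its foot just in front of the rail. The gap to the bar is about 3 mm, so I release gently and withdraw along the fingers.

Call:
send_rows(
  xyz=[
    [0, 0, 0],
    [0, 0, 0],
    [0, 0, 0],
    [0, 0, 0],
    [0, 0, 0],
    [0, 0, 0],
    [0, 0, 0],
    [0, 0, 0],
    [0, 0, -0.003],
    [0, 0, -0.005],
    [0, 0, -0.008],
    [0, 0, -0.01],
    [0, 0, -0.01],
    [0, 0, -0.02],
    [0, 0, -0.03],
    [0, 0, -0.03],
    [0, 0, -0.03],
    [0, 0, 0],
  ],
  rotation=[
    [0, 0, 0],
    [0, 0, 0],
    [0, 0, 0],
    [0, 0, 0],
    [0, 0, 0],
    [0, 0, 0],
    [0, 0, 0],
    [0, 0, 0],
    [0, 0, 0],
    [0, 0, 0],
    [0, 0, 0],
    [0, 0, 0],
    [0, 0, 0],
    [0, 0, 0],
    [0, 0, 0],
    [0, 0, 0],
    [0, 0, 0],
    [0, 0, 0],
  ],
  jaw=[0.16, 0.18, 0.2, 0.22, 0.25, 0.3, 0.35, 0.35, 0.35, 0.35, 0.35, 0.35, 0.35, 0.35, 0.35, 0.35, 0.35, 0.35],
)

```text
time_s: 15.1
tool_pos: [0.4898, 0.3165, 0.4894]
tool_rot: [158.7, -0.3, -0.3]
force: [-0.8, 0.2, -0.5]
grip_width: 0.0305
grasp_force: 0.0
```

Run:
```python
from h import *
from cell import env
s=env.read_camera("scene")
cv2.imwrite('pics/s5.png',s["image"])
print(cur()[2]["force"],cur()[2]["qpos"])
```

```text
[-0.23901739 -0.78566749 -1.04269889] [  -2.97286525   19.79197776  -48.93786645   79.74169273   28.54529963
  103.64456557 -140.07110266]
```

View pics/s5.png

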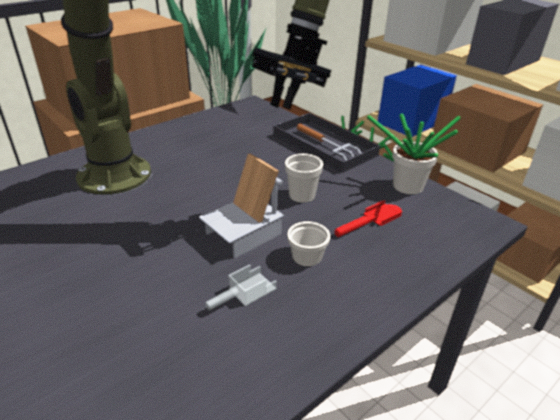

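The board leans against the bar at about (257,188) with its foot on the plate. The pots, trowel and scoop have not moved, and the gripper is well clear at about (290,70).

```bash
python3 -c "
from cell import env
print(env.sign_off())"
```

```text
the job is handed in; nothing more can be done
None
```

The board stands on its short edge in front of the toe rail and leans back against the bar at about 23°; the gripper has let go and is clear, the pots, trowel and scoop were left alone, and the job was handed in at about 15 s.

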